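# Point out the pink heart soap to the counting camera and save it

## Task

Show the counting camera which soap to reorder: point down at the pink heart-shaped soap, keeping your fingertips a couple of centimetres above its middle for a good two seconds without touching it. Then press the green button all the way down, let it come back up and move clear. Touch none of the soaps, pass well above the other soaps so as not to point at them, leave the red button unpressed, and do not move the bowl, bottle or spatula.

Things in the scene. Friction and masses are not known exactly. Their poses are not given: they have to be found in the camera images.
- pink_heart: heart-shaped salmon-pink soap, about 65 x 60 mm, its point towards its own -x, 26 mm thick, lying flat and loose on a 12 mm thick paper-covered drying board; origin at the middle of its underside, z up, its top 26 mm above the origin
- cream_heart: heart-shaped cream soap, about 65 x 60 mm, its point towards its own -x, 26 mm thick, lying flat and loose on a 12 mm thick paper-covered drying board; origin at the middle of its underside, z up, its top 26 mm above the origin
- pink_round: round salmon-pink soap, 62 mm across, 26 mm thick, lying flat and loose on a 12 mm thick paper-covered drying board; origin at the middle of its underside, z up, its top 26 mm above the origin
- cream_round: round cream soap, 62 mm across, 26 mm thick, lying flat and loose on a 12 mm thick paper-covered drying board; origin at the middle of its underside, z up, its top 26 mm above the origin
- pink_square: square salmon-pink soap, 58 x 58 mm, 26 mm thick, lying flat and loose on a 12 mm thick paper-covered drying board; origin at the middle of its underside, z up, its top 26 mm above the origin
- save_top (a point): middle of the top face of the green round push button (save), 36 mm across, facing straight up, one of two buttons 90 mm apart on a grey box about 30 mm high that is fixed to the table; z up
- save (a joint): travel of the green button: 0 m up, 0.006 m fully down; a spring (5 N at full travel) brings it back up
- clear_top (a point): middle of the top face of the red round push button (clear: not to be pressed), 36 mm across, facing straight up, one of two buttons 90 mm apart on a grey box about 30 mm high that is fixed to the table; z up
- clear (a joint): travel of the red button: 0 m up, 0.006 m fully down; a spring (5 N at full travel) brings it back up
- bowl: loose steel bowl, 124 mm across, 60 mm high, to be left alone; origin at the middle of its underside
- oil_bottle: loose amber bottle, 52 mm across, 120 mm high, to be left alone; origin at the middle of its underside
- spatula: loose spatula, 260 mm long, lying on the table, to be left alone; origin on its underside, its x axis runs along it
Mind the look-alikes: they are no part of the job. What is shaped like the pink_heart but purple or turquoise is not meant.

How it is judged:
By the outcome, as a careful person would: the job done as asked, in the order asked, and still so for the second after the job is handed in, with the robot touching nothing.
It also fails if it takes over 40 s, if anything falls off the work surface, if the arm or the gripper's body presses on something with over 40 N, if the wrist force passes 120 N, or if a joint passes its speed limit or range.

## Robot

A 6-joint arm with a two-finger parallel gripper is mounted at the origin on the work surface. World frame = base frame: x ahead of the robot, y to its left, z up, the work surface at z = 0. Lengths are in mm, angles in degrees, forces in N, time in s.
With the tool pointing down it reaches from about 350 to 850 mm from the base axis. Payload 8.1 kg.
Tool frame: the origin (TCP) lies midway between the tips of the shut fingers; the grasp point (between the pads) lies 19 mm behind it; y points along the fingers, x is the direction in which the jaws open and shut, and the axes are right-handed (so a half turn about y gives the same grasp; the last joint's range is limited). The gripper opens to 85 mm and grips with 20 to 120 N. Pads are 22 mm wide; open, the fingers measure 114 mm over their backs; the gripper's body (76 mm by 85 mm) begins 54 mm behind the grasp point. The pads swing forward as they close: fully open they stand 13 mm farther back than shut.
Start: joints at [69.248, 7.471, 85.268, -0, 87.261, -4.893], TCP at [163.945, 577.172, 231.292] pointing down, gripper open.
Joint ranges: [-169.43, 169.43], [-51.17, 129.36], [1.28, 143.12], [-76.62, 256.62], [0, 156.53], [-152.29, 152.29]. Speed limits (degrees/s): [136.94, 136.94, 159.86, 180, 180, 180].

## Interface

Orientations are given as [roll, pitch, yaw] about the fixed x, y, z axes, in that order (R = Rz(yaw) Ry(pitch) Rx(roll)).
In Python, from bench import r gives the robot as it stands.
- The arm moves only by the tool move_arm, never from a script. Its arguments are lists of equal length, an entry for each row: "linear": the shift along the tool's x, y, z normalised to -1 to 1, where 1 is 300 mm, a list of three; "twist": the turn, a rotation vector about the tool's x, y, z normalised to -1 to 1, where 1 is pi/2 rad, a list of three; "hand": the opening, from -1 (shut) to 1 (fully open). A call has 1 to 12 rows; each row is the pose to reach, as a shift and turn from the pose measured when the call began, along the tool's axes at that moment; what a row does not reach only later rows make up. A row lasts 1/12 s, in which the tool goes at most 41.7 mm and 7.16 degrees, less where a joint would pass 70% of its speed; a pose out of reach is approached as far as the arm can. A call with a number of a shift or a turn outside -1 to 1 is refused whole. A call with a gripper value outside its range is refused whole. The fingers move at their own pace and stop on an object; "force" is the grip in N (left out, the last holds). Time passes only in rows, so rows that repeat a pose let the fingers close. It gives the time, the measured TCP pose, the force and the opening at its end, in the units of the state.
- r.sense(): the state, without advancing time (a new reading comes with each control period).
- r.snapshot(name): name is "scene" or "top"; returns a dict with "frame" (384x512x3 uint8, red, green, blue), "range_z" (384x512 float32, mm along the optical axis (not along the pixel's ray), 0 where there is no reading), "intrinsics" (3x3 intrinsics, pixels), "dist_coeffs" ([k1, k2, p1, p2, k3] as OpenCV has them; the pictures are not rectified), "R" (3x3) and "t" (3): a world point X has camera coordinates R X + t. Camera axes: x right, y down, z forward; pixel columns grow to the right and rows downward; lengths in mm; the calibration is good to about 2 mm. A picture is of the moment at which its call begins.
- r.hand_in(): hands the job in, once; it reports no verdict.
The state is a dict: "time": time; "joint_pos": joint angles; "qd": joint speeds; "joint_efforts": joint torques, N m; "tool_pos": TCP position; "tcp_rot": TCP orientation; "ft_force": force on the tool from outside, world axes, zero at the start; "wrist_torque": the same for the moment, N m; "finger_gap": finger opening in mm.
Only numpy, scipy, OpenCV 4.12 (cv2) and the standard library are available. Lean on these libraries where they do the work, as an engineer would, in place of code of your own. Each camera call takes 0.05 s, during which the arm holds its last target. There are 200 camera calls.

## Working session

There is one attempt and no reset: what is moved stays moved. The work goes in short steps, Python scripts to look and compute and a tool call to move; the robot and the scene stay as the last step left them, time stands still between calls to the robot, and variables do not carry over. Pictures are saved under pics/ and viewed, on a budget of 10 in all, crops included, one or two more only if the job needs it, and the job is handed in when it is done.

Besides the shell and the picture viewer there is one more tool, called after "Call:" as a command line: name --argument value ..., lists and objects as JSON in quotes. move_arm: Moves the arm, as the interface text tells. Scaled input: -1 to 1 covers 300 mm each way for a shift and pi/2 rad each way for a turn. Its arguments: {"type":"object","properties":{"linear":{"type":"array","items":{"type":"array","items":{"type":"number","minimum":-1,"maximum":1}}},"twist":{"type":"array","items":{"type":"array","items":{"type":"number","minimum":-1,"maximum":1}}},"hand":{"type":"array","items":{"type":"number"}},"force":{"type":"number"}},"required":["linear","twist","hand"]}

```bash
mkdir -p pics; ls; cat > h.py <<'E'
import numpy as np,cv2
from bench import r
def cloud(s):
    K=np.array(s["intrinsics"]);z=s["range_z"];h,w=z.shape
    u,v=np.meshgrid(np.arange(w),np.arange(h))
    p=cv2.undistortPoints(np.stack([u,v],-1).reshape(-1,1,2).astype(np.float64),K,np.array(s["dist_coeffs"])).reshape(h,w,2)
    c=np.dstack([p,np.ones((h,w))])*z[...,None]
    return (c-np.array(s["t"]))@np.array(s["R"])
E
python3 - <<'E'
from h import *
print(r.sense())
for n in("top","scene"):
    s=r.snapshot(n);cv2.imwrite(f"pics/{n}0.png",cv2.cvtColor(s["frame"],cv2.COLOR_RGB2BGR))
    np.savez(f"{n}0.npz",**s); print(n,s["R"],s["t"])
E
```

```text
pics
{'time': 0.0, 'joint_pos': array([ 6.92506884e+01,  7.51556268e+00,  8.53302660e+01,  1.60109706e-03,
        8.72611311e+01, -4.89424163e+00]), 'qd': array([ 0.02452427, -0.12263258, -0.0879885 ,  0.11305289, -0.02269471,
       -0.04837407]), 'joint_efforts': array([-2.71049117e-03, -5.69351470e+01, -5.00574195e+01, -1.54525992e-04,
        1.36931345e-02, -9.42724751e-05]), 'tool_pos': array([163.70663712, 576.65923385, 230.23023411]), 'tcp_rot': array([-89.98928122,   0.10643343,  74.14486195]), 'ft_force': array([ 0.04570004,  0.00489257, -1.06024958]), 'wrist_torque': array([-0.02544583, -0.01606631, -0.00380495]), 'finger_gap': 85.43413968963428}
top [[-0.01837545 -0.99954083  0.0240929 ]
 [-0.98801232  0.01445882 -0.15369644]
 [ 0.15327751 -0.02662833 -0.98782434]] [  41.23356952  484.06304112 1203.07380223]
scene [[-0.33097484  0.94361726 -0.00648964]
 [ 0.56345253  0.19210561 -0.80350276]
 [-0.75695238 -0.2695958  -0.59526566]] [ 103.39828346 -213.16583783 1665.98088111]
```

View pics/top0.png

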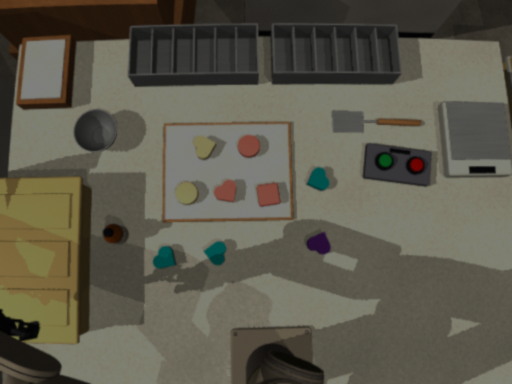

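View pics/scene0.png

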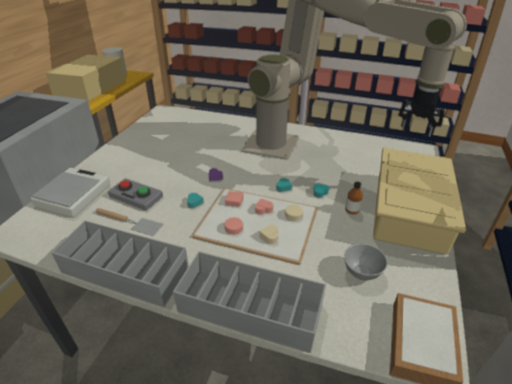

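The top view shows the pink heart at about (226,190), cream heart (204,147), pink round (248,146), cream round (187,192) and pink square (268,194). The green button is at (385,160) and the red at (416,165). The gripper is over the yellow box on the left. Next I measure positions from colour masks.

```bash
cat >> h.py <<'E'
def ray(s,u,v,z):
    p=cv2.undistortPoints(np.array([[[u,v]]],float),np.array(s["intrinsics"]),np.array(s["dist_coeffs"]))[0,0]
    R=np.array(s["R"]);o=-R.T@s["t"];d=R.T@np.array([*p,1]);return o+d*(z-o[2])/d[2]
E
python3 - <<'E'
from h import *
T=dict(np.load("top0.npz"));S=dict(np.load("scene0.npz"))
def seg(s,name,seeds):
    hsv=cv2.cvtColor(cv2.GaussianBlur(s["frame"],(3,3),0),cv2.COLOR_RGB2HSV).astype(int);C=cloud(s)
    for n,(u,v,z) in seeds.items():
        c=hsv[v,u];dh=abs((hsv[...,0]-c[0]+90)%180-90)
        m=((dh<9)&(abs(hsv[...,1]-c[1])<65)&(abs(hsv[...,2]-c[2])<70)).astype(np.uint8)
        k,l,st,ce=cv2.connectedComponentsWithStats(m,connectivity=4);i=l[v,u];q=C[l==i]
        cc=max(cv2.findContours((l==i).astype(np.uint8),0,1)[0],key=cv2.contourArea)
        w=np.array([ray(s,*p[0],z)[:2] for p in cc]).astype(np.float32)
        print(name,n,c,st[i],"ctr",ray(s,*ce[i],z).round(1),"bb",w.min(0).round(),w.max(0).round(),"depth z",np.percentile(q[:,2],[10,50,90]).round(1),"med",np.median(q,0).round(1))
seg(T,"top",dict(pink_heart=(226,190,38),cream_heart=(204,147,38),pink_round=(248,146,38),cream_round=(187,192,38),square=(268,194,38),green=(385,160,38),red=(416,165,38)))
seg(S,"scene",dict(pink_heart=(264,207,38),pink_round=(233,226,38),square=(234,198,38),green=(144,191,38),red=(125,185,38)))
C=cloud(T)
for y0 in range(0,512,32): print(y0,[int(np.nanmax(C[a:a+32,y0:y0+32,2])) for a in range(0,384,32)])
a=cv2.resize(cv2.cvtColor(T["frame"],4)[110:230,160:440],None,fx=2.8,fy=2.8,interpolation=2);cv2.imwrite("pics/c1.png",a)
E
```

```text
top pink_heart [  6 136 129] [214 180  23  22 383] ctr [474.5 113.1  38. ] bb [447.  86.] [504. 145.] depth z [32.4 37.  40.1] med [474.4 112.7  37. ]
top cream_heart [ 27  91 126] [192 135  33  25 590] ctr [598.6 164.6  38. ] bb [563. 117.] [631. 205.] depth z [ 9.8 34.4 39.2] med [602.1 166.9  34.4]
top pink_round [  5 138 129] [238 135  22  23 408] ctr [599.3  50.1  38. ] bb [567.  21.] [629.  79.] depth z [32.6 36.7 40.2] med [599.8  51.2  36.7]
top cream_round [ 27  90 127] [174 180  34  26 651] ctr [473.1 210.3  38. ] bb [438. 164.] [506. 253.] depth z [10.1 35.4 39.6] med [474.7 212.4  35.4]
top square [  5 136 129] [256 183  25  23 473] ctr [ 4.644e+02 -3.000e-01  3.800e+01] bb [435. -32.] [494.  32.] depth z [32.3 37.  40.7] med [ 4.644e+02 -4.000e-01  3.700e+01]
top green [ 68 232  79] [378 154  15  14 167] ctr [ 553.8 -327.3   38. ] bb [ 535. -348.] [ 572. -308.] depth z [40.7 50.2 53.7] med [ 551.7 -322.9   50.2]
top red [  1 255 110] [410 158  14  14 151] ctr [ 541.5 -418.    38. ] bb [ 523. -438.] [ 560. -399.] depth z [45.8 50.4 54.1] med [ 539.2 -412.8   50.4]
scene p
[... 1277 characters left out ...]
, 1261]
224 [1261, 1261, 1261, 1261, 1261, 1261, 1261, 1261, 1261, 1261, 1261, 1261]
256 [1261, 1261, 1261, 1261, 1261, 1261, 1261, 1261, 1261, 1261, 1261, 1261]
288 [1261, 1261, 1261, 1261, 1261, 1261, 1261, 1261, 1261, 1261, 1261, 1261]
320 [1261, 1261, 1261, 1261, 1261, 1261, 1261, 1261, 1261, 1261, 1261, 1261]
352 [1261, 1261, 1261, 1261, 1261, 1261, 1261, 1261, 1261, 1261, 1261, 1261]
384 [1261, 1261, 1261, 1261, 1261, 1261, 1261, 1261, 1261, 1261, 1261, 1261]
416 [1261, 1261, 1261, 1261, 1261, 1261, 1261, 1261, 1261, 1261, 1261, 1261]
448 [1261, 1261, 1261, 1261, 1261, 1261, 1261, 1261, 1261, 1261, 1261, 1261]
480 [1261, 1261, 1261, 1261, 1261, 1261, 1261, 1261, 1261, 1261, 1261, 1261]
```

View pics/c1.png

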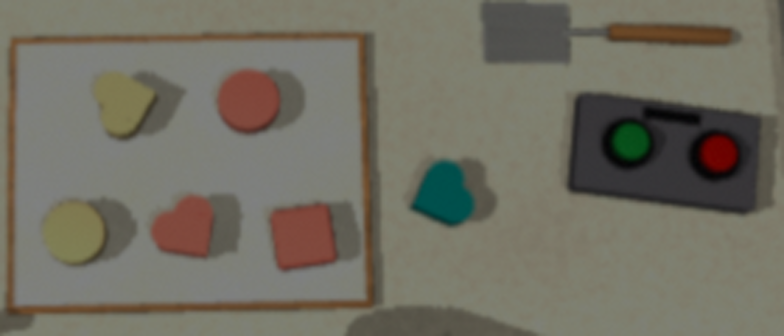

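The crop confirms the pink heart between the cream round and the square, with the green button on the left of the grey box. The heart's middle is at about (475,114) with its top at z≈38. I triangulate the button tops and work out the first shift.

```bash
cat >> h.py <<'E'
def to(*ps):
    from scipy.spatial.transform import Rotation as Ro
    s=r.sense();M=Ro.from_euler("xyz",s["tcp_rot"],degrees=True).as_matrix()
    print("t",s["time"],s["tool_pos"].round(1),s["tcp_rot"].round(1),"F",s["ft_force"].round(1),"gap",round(s["finger_gap"],1))
    for p in ps: print(p,(M.T@(np.array(p)-s["tool_pos"])/300).round(3))
E
python3 - <<'E'
from h import *
T=dict(np.load("top0.npz"));S=dict(np.load("scene0.npz"))
for n,a,b in(("green",(553.8,-327.3),(546.6,-331.)),("red",(541.5,-418),(534.4,-419.8)),("heart",(474.5,113.1),(492.3,119.7))):
    oa=-T["R"].T@T["t"];ob=-S["R"].T@S["t"];A=np.array([*a,38.]);B=np.array([*b,38.]);da=(oa-A)/np.linalg.norm(oa-A);db=(ob-B)/np.linalg.norm(ob-B)
    x=np.linalg.lstsq(np.c_[da,-db],B-A,rcond=None)[0];print(n,A+da*x[0],B+db*x[1])
for s,w in((T,"top"),(S,"scene")):
  C=cloud(s)
  for c in((552,-323),(540,-411),(475,114)):
    m=np.hypot(C[...,0]-c[0],C[...,1]-c[1])<13;print(w,c,m.sum(),np.percentile(C[m][:,2],[10,50,90]).round(1))
C=cloud(T);print("box",np.percentile(C[200:330,5:70,2],[50,95]))
to((300,370,250),(475,114,250))
E
```

```text
green [ 552.64628217 -325.54818092   43.44764886] [ 552.78393362 -325.85010989   43.57389339]
red [ 540.40846205 -415.85901834   43.41082388] [ 539.87360796 -414.75307197   42.86532018]
heart [476.51465048 113.62468363  24.29360581] [476.13606628 114.92272463  24.28764845]
top (552, -323) 63 [48.4 50.9 53.7]
top (540, -411) 65 [47.8 51.2 54.8]
top (475, 114) 73 [34.4 37.5 40.4]
scene (552, -323) 27 [46.4 49.9 51.7]
scene (540, -411) 22 [48.1 50.2 52.3]
scene (475, 114) 24 [34.5 36.5 38.9]
box [129.70323173 135.17799124]
t 0.1 [163.7 576.7 230.3] [-90.    0.1  74.1] F [ 0.7 -0.5 -0.6] gap 85.2
(300, 370, 250) [-0.539 -0.065 -0.625]
(475, 114, 250) [-1.2   -0.064 -1.419]
```

Call:
move_arm --linear '[[-0.54, -0.065, -0.625], [-0.54, -0.065, -0.625], [-0.54, -0.065, -0.625], [-0.54, -0.065, -0.625], [-0.54, -0.065, -0.625], [-0.54, -0.065, -0.625], [-0.54, -0.065, -0.625], [-0.54, -0.065, -0.625], [-0.54, -0.065, -0.625], [-0.54, -0.065, -0.625]]' --twist '[[0, 0, 0], [0, 0, 0], [0, 0, 0], [0, 0, 0], [0, 0, 0], [0, 0, 0], [0, 0, 0], [0, 0, 0], [0, 0, 0], [0, 0, 0]]' --hand '[-1, -1, -1, -1, -1, -1, -1, -1, -1, -1]'

```text
time: 0.93
tool_pos: [299.2, 370.2, 249.8]
tcp_rot: [-90.0, 0.1, 74.2]
ft_force: [0.1, 0.5, 0.2]
finger_gap: -0.1
```

```bash
python3 -c "
from h import *
to((475,114,250))"
```

```text
t 0.9333 [299.2 370.2 249.8] [-90.    0.1  74.2] F [0.1 0.5 0.2] gap -0.1
(475, 114, 250) [-0.662 -0.    -0.796]
```

Call:
move_arm --linear '[[-0.66, 0, -0.795], [-0.66, 0, -0.795], [-0.66, 0, -0.795], [-0.66, 0, -0.795], [-0.66, 0, -0.795], [-0.66, 0, -0.795], [-0.66, 0, -0.795], [-0.66, 0, -0.795], [-0.66, 0, -0.795], [-0.66, 0, -0.795], [-0.66, 0, -0.795]]' --twist '[[0, 0, 0], [0, 0, 0], [0, 0, 0], [0, 0, 0], [0, 0, 0], [0, 0, 0], [0, 0, 0], [0, 0, 0], [0, 0, 0], [0, 0, 0], [0, 0, 0]]' --hand '[-1, -1, -1, -1, -1, -1, -1, -1, -1, -1, -1]'

```text
time: 1.85
tool_pos: [474.3, 116.2, 249.5]
tcp_rot: [-89.9, 0.1, 74.3]
ft_force: [-0.1, 0.8, 0.5]
finger_gap: -0.1
```

```bash
python3 -c "
from h import *
to((475,114,80),(475,114,59))"
```

```text
t 1.85 [474.3 116.2 249.5] [-89.9   0.1  74.3] F [-0.1  0.8  0.5] gap -0.1
(475, 114, 80) [-0.005  0.565 -0.006]
(475, 114, 59) [-0.005  0.635 -0.006]
```

Straight down to z≈80 first, then a picture.

Call:
move_arm --linear '[[-0.005, 0.1, -0.005], [-0.005, 0.2, -0.005], [-0.005, 0.3, -0.005], [-0.005, 0.4, -0.005], [-0.005, 0.5, -0.005], [-0.005, 0.565, -0.005], [-0.005, 0.565, -0.005], [-0.005, 0.565, -0.005]]' --twist '[[0, 0, 0], [0, 0, 0], [0, 0, 0], [0, 0, 0], [0, 0, 0], [0, 0, 0], [0, 0, 0], [0, 0, 0]]' --hand '[-1, -1, -1, -1, -1, -1, -1, -1]'

```text
time: 2.52
tool_pos: [473.3, 115.6, 79.4]
tcp_rot: [-89.7, 0.2, 74.4]
ft_force: [0.8, -0.3, 1.0]
finger_gap: 0.1
```

```bash
python3 -c "
from h import *
s=r.snapshot('scene');a=cv2.cvtColor(s['frame'],4)[130:260,180:340];cv2.imwrite('pics/s2.png',cv2.resize(a,None,fx=4,fy=4,interpolation=2))
to((475,114,59))"
```

```text
t 2.5667 [474.9 115.5  81. ] [-89.9   0.1  74.4] F [1.2 0.2 0.8] gap -0.1
(475, 114, 59) [-0.004  0.073 -0.002]
```

View pics/s2.png

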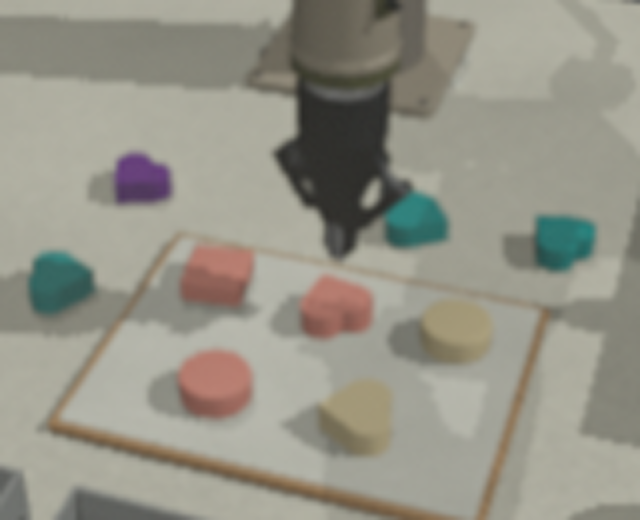

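The tip at crop (338,252) is directly above the heart at (337,305). I check that the tip's image position matches its reported pose.

```bash
python3 -c "
from h import *
S=dict(np.load('scene0.npz'))
P=np.array([[474.9,115.5,81],[475,114,38],[475,114,59]])
q=cv2.projectPoints(P,cv2.Rodrigues(S['R'])[0],S['t'],S['intrinsics'],S['dist_coeffs'])[0][:,0];print(q,(q-[180,130])*4)"
```

```text
[[264.19425123 193.38642132]
 [263.52580782 203.16207437]
 [263.64203692 198.40547623]] [[336.77700494 253.54568528]
 [334.10323127 292.64829747]
 [334.56814767 273.62190491]]
```

Call:
move_arm --linear '[[-0.004, 0.03, -0.002], [-0.004, 0.055, -0.002], [-0.004, 0.07, -0.002], [-0.004, 0.07, -0.002], [-0.004, 0.07, -0.002], [-0.004, 0.07, -0.002]]' --twist '[[0, 0, 0], [0, 0, 0], [0, 0, 0], [0, 0, 0], [0, 0, 0], [0, 0, 0]]' --hand '[-1, -1, -1, -1, -1, -1]'

```text
time: 3.07
tool_pos: [475.3, 114.0, 60.2]
tcp_rot: [-89.9, 0.1, 74.4]
ft_force: [-0.1, 0.4, -0.3]
finger_gap: 0.0
```

```bash
python3 -c "
from h import *
s=r.snapshot('scene');a=cv2.cvtColor(s['frame'],4)[130:260,180:340];cv2.imwrite('pics/s3.png',cv2.resize(a,None,fx=4,fy=4,interpolation=2))
to((475,114,59))"
```

```text
t 3.1167 [475.3 114.   60.3] [-89.9   0.1  74.4] F [-0.7  0.6  0.1] gap 0.3
(475, 114, 59) [-0.     0.004  0.001]
```

View pics/s3.png

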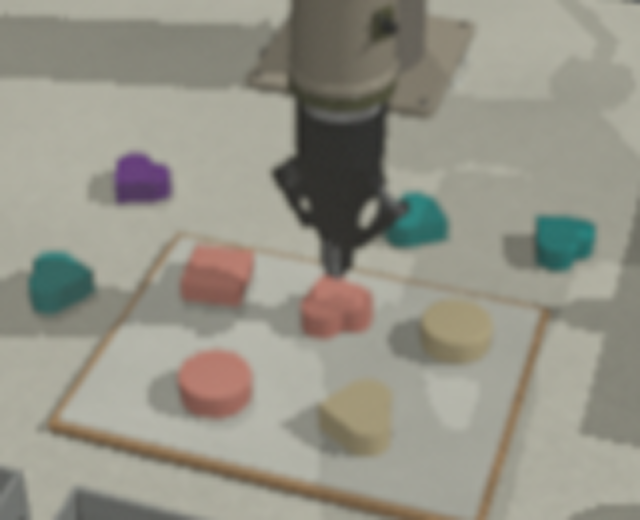

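The tip at crop (335,275) matches the projection of (475,114,59), so it is about 22 mm above the heart's middle. I hold there for three seconds.

Call:
move_arm --linear '[[0, 0, 0], [0, 0, 0], [0, 0, 0], [0, 0, 0], [0, 0, 0], [0, 0, 0], [0, 0, 0], [0, 0, 0], [0, 0, 0], [0, 0, 0], [0, 0, 0], [0, 0, 0]]' --twist '[[0, 0, 0], [0, 0, 0], [0, 0, 0], [0, 0, 0], [0, 0, 0], [0, 0, 0], [0, 0, 0], [0, 0, 0], [0, 0, 0], [0, 0, 0], [0, 0, 0], [0, 0, 0]]' --hand '[-1, -1, -1, -1, -1, -1, -1, -1, -1, -1, -1, -1]'

```text
time: 4.12
tool_pos: [475.4, 114.1, 60.3]
tcp_rot: [-89.9, 0.1, 74.4]
ft_force: [0.1, 0.0, -0.3]
finger_gap: -0.3
```

Call:
move_arm --linear '[[0, 0, 0], [0, 0, 0], [0, 0, 0], [0, 0, 0], [0, 0, 0], [0, 0, 0], [0, 0, 0], [0, 0, 0], [0, 0, 0], [0, 0, 0], [0, 0, 0], [0, 0, 0]]' --twist '[[0, 0, 0], [0, 0, 0], [0, 0, 0], [0, 0, 0], [0, 0, 0], [0, 0, 0], [0, 0, 0], [0, 0, 0], [0, 0, 0], [0, 0, 0], [0, 0, 0], [0, 0, 0]]' --hand '[-1, -1, -1, -1, -1, -1, -1, -1, -1, -1, -1, -1]'

```text
time: 5.12
tool_pos: [475.4, 114.1, 60.3]
tcp_rot: [-89.9, 0.1, 74.4]
ft_force: [0.5, 0.1, -0.3]
finger_gap: 0.0
```

Call:
move_arm --linear '[[0, 0, 0], [0, 0, 0], [0, 0, 0], [0, 0, 0], [0, 0, 0], [0, 0, 0], [0, 0, 0], [0, 0, 0], [0, 0, 0], [0, 0, 0], [0, 0, 0], [0, 0, 0]]' --twist '[[0, 0, 0], [0, 0, 0], [0, 0, 0], [0, 0, 0], [0, 0, 0], [0, 0, 0], [0, 0, 0], [0, 0, 0], [0, 0, 0], [0, 0, 0], [0, 0, 0], [0, 0, 0]]' --hand '[-1, -1, -1, -1, -1, -1, -1, -1, -1, -1, -1, -1]'

```text
time: 6.12
tool_pos: [475.3, 114.0, 60.3]
tcp_rot: [-89.9, 0.1, 74.4]
ft_force: [-0.1, -0.3, 0.0]
finger_gap: 0.3
```

Call:
move_arm --linear '[[0, -0.1, 0], [0, -0.2, 0], [0, -0.3, 0], [0, -0.4, 0], [0, -0.5, 0], [0, -0.63, 0], [0, -0.63, 0], [0, -0.63, 0]]' --twist '[[0, 0, 0], [0, 0, 0], [0, 0, 0], [0, 0, 0], [0, 0, 0], [0, 0, 0], [0, 0, 0], [0, 0, 0]]' --hand '[-1, -1, -1, -1, -1, -1, -1, -1]'

```text
time: 6.78
tool_pos: [477.4, 114.5, 252.6]
tcp_rot: [-90.3, -0.1, 74.4]
ft_force: [-0.7, 0.8, -0.6]
finger_gap: 0.0
```

```bash
python3 -c "
from h import *
to((515,-110,250),(552.5,-324,250))"
```

```text
t 6.7833 [477.4 114.5 252.6] [-90.3  -0.1  74.4] F [-0.7  0.8 -0.6] gap 0.0
(515, -110, 250) [-0.687  0.009 -0.322]
(552.5, -324, 250) [-1.34   0.01  -0.634]
```

Call:
move_arm --linear '[[-0.69, 0, -0.32], [-0.69, 0, -0.32], [-0.69, 0, -0.32], [-0.69, 0, -0.32], [-0.69, 0, -0.32], [-0.69, 0, -0.32], [-0.69, 0, -0.32], [-0.69, 0, -0.32], [-0.69, 0, -0.32]]' --twist '[[0, 0, 0], [0, 0, 0], [0, 0, 0], [0, 0, 0], [0, 0, 0], [0, 0, 0], [0, 0, 0], [0, 0, 0], [0, 0, 0]]' --hand '[-1, -1, -1, -1, -1, -1, -1, -1, -1]'

```text
time: 7.53
tool_pos: [513.6, -110.0, 251.5]
tcp_rot: [-90.1, -0.1, 74.4]
ft_force: [-0.0, -0.2, 0.1]
finger_gap: 0.1
```

```bash
python3 -c "
from h import *
to((552.5,-324,250))"
```

```text
t 7.5333 [ 513.6 -110.   251.5] [-90.1  -0.1  74.4] F [-0.  -0.2  0.1] gap 0.1
(552.5, -324, 250) [-0.652  0.005 -0.317]
```

Call:
move_arm --linear '[[-0.65, 0, -0.315], [-0.65, 0, -0.315], [-0.65, 0, -0.315], [-0.65, 0, -0.315], [-0.65, 0, -0.315], [-0.65, 0, -0.315], [-0.65, 0, -0.315], [-0.65, 0, -0.315], [-0.65, 0, -0.315], [-0.65, 0, -0.315]]' --twist '[[0, 0, 0], [0, 0, 0], [0, 0, 0], [0, 0, 0], [0, 0, 0], [0, 0, 0], [0, 0, 0], [0, 0, 0], [0, 0, 0], [0, 0, 0]]' --hand '[-1, -1, -1, -1, -1, -1, -1, -1, -1, -1]'

```text
time: 8.37
tool_pos: [552.5, -321.2, 251.7]
tcp_rot: [-90.1, -0.1, 74.5]
ft_force: [-0.0, 0.3, 0.3]
finger_gap: -0.1
```

```bash
python3 -c "
from h import *
to((552.5,-324,65))"
```

```text
t 8.3667 [ 552.5 -321.2  251.7] [-90.1  -0.1  74.5] F [-0.   0.3  0.3] gap -0.1
(552.5, -324, 65) [-0.01   0.622 -0.001]
```

Call:
move_arm --linear '[[-0.01, 0.1, 0], [-0.01, 0.2, 0], [-0.01, 0.3, 0], [-0.01, 0.4, 0], [-0.01, 0.5, 0], [-0.01, 0.58, 0], [-0.01, 0.62, 0], [-0.01, 0.62, 0], [-0.01, 0.62, 0]]' --twist '[[0, 0, 0], [0, 0, 0], [0, 0, 0], [0, 0, 0], [0, 0, 0], [0, 0, 0], [0, 0, 0], [0, 0, 0], [0, 0, 0]]' --hand '[-1, -1, -1, -1, -1, -1, -1, -1, -1]'

```text
time: 9.12
tool_pos: [552.4, -323.0, 66.3]
tcp_rot: [-90.1, -0.1, 74.6]
ft_force: [0.5, -0.2, -0.3]
finger_gap: -0.0
```

```bash
python3 -c "
from h import *
s=r.snapshot('scene');a=cv2.cvtColor(s['frame'],4)[120:230,70:220];cv2.imwrite('pics/s4.png',cv2.resize(a,None,fx=4,fy=4,interpolation=2))
to((552.5,-324,48))"
```

```text
t 9.1667 [ 553.3 -323.9   67.7] [-90.3  -0.1  74.6] F [0.6 0.1 1. ] gap -0.1
(552.5, -324, 48) [-0.001  0.066  0.003]
```

View pics/s4.png

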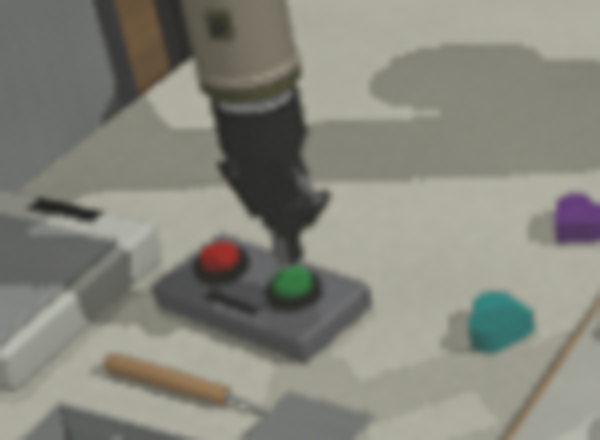

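The tip at crop (288,260) is right above the green button at (295,280), and the red at (220,257) is clear. I descend slowly, watching the force.

Call:
move_arm --linear '[[0, 0.02, 0.002], [0, 0.04, 0.002], [0, 0.05, 0.002], [0, 0.06, 0.002], [0, 0.066, 0.002], [0, 0.066, 0.002], [0, 0.066, 0.002]]' --twist '[[0, 0, 0], [0, 0, 0], [0, 0, 0], [0, 0, 0], [0, 0, 0], [0, 0, 0], [0, 0, 0]]' --hand '[-1, -1, -1, -1, -1, -1, -1]'

```text
time: 9.75
tool_pos: [553.2, -324.0, 48.4]
tcp_rot: [-90.3, -0.1, 74.5]
ft_force: [0.4, -0.9, 5.2]
finger_gap: 0.2
```

Call:
move_arm --linear '[[0, 0.004, 0], [0, 0.004, 0], [0, 0.004, 0]]' --twist '[[0, 0, 0], [0, 0, 0], [0, 0, 0]]' --hand '[-1, -1, -1]'

```text
time: 10.0
tool_pos: [553.2, -324.0, 47.3]
tcp_rot: [-90.3, -0.1, 74.6]
ft_force: [-1.0, 0.3, 3.8]
finger_gap: -0.3
```

Call:
move_arm --linear '[[0, 0.005, 0], [0, 0.005, 0], [0, 0.005, 0]]' --twist '[[0, 0, 0], [0, 0, 0], [0, 0, 0]]' --hand '[-1, -1, -1]'

```text
time: 10.25
tool_pos: [553.2, -324.0, 46.1]
tcp_rot: [-90.3, -0.1, 74.6]
ft_force: [-0.6, 2.4, 6.2]
finger_gap: 0.1
```

Call:
move_arm --linear '[[0, 0.004, 0], [0, 0.004, 0], [0, 0.004, 0]]' --twist '[[0, 0, 0], [0, 0, 0], [0, 0, 0]]' --hand '[-1, -1, -1]'

```text
time: 10.5
tool_pos: [553.3, -324.1, 46.0]
tcp_rot: [-90.3, -0.0, 74.6]
ft_force: [-5.1, 3.9, 13.5]
finger_gap: 0.3
```

Call:
move_arm --linear '[[0, 0.004, 0], [0, 0.004, 0], [0, 0.004, 0]]' --twist '[[0, 0, 0], [0, 0, 0], [0, 0, 0]]' --hand '[-1, -1, -1]'

```text
time: 10.75
tool_pos: [553.3, -324.1, 46.0]
tcp_rot: [-90.3, -0.0, 74.6]
ft_force: [-5.8, 4.1, 13.3]
finger_gap: -0.2
```

It has stopped hard at z=46.0 with the force rising to 13 N. I push once slightly firmer to confirm the stop, then lift.

Call:
move_arm --linear '[[0, 0.007, 0], [0, 0.007, 0], [0, 0.007, 0]]' --twist '[[0, 0, 0], [0, 0, 0], [0, 0, 0]]' --hand '[-1, -1, -1]'

```text
time: 11.0
tool_pos: [553.3, -324.1, 45.8]
tcp_rot: [-90.3, -0.0, 74.6]
ft_force: [-8.2, 5.8, 19.7]
finger_gap: 0.1
```

```bash
python3 -c "
from h import *
s=r.snapshot('scene');cv2.imwrite('pics/s5.png',cv2.resize(cv2.cvtColor(s['frame'],4)[150:220,90:180],None,fx=6,fy=6,interpolation=2))
to()"
```

```text
t 11.05 [ 553.3 -324.1   45.8] [-90.3  -0.   74.6] F [-7.7  5.1 19. ] gap 0.0
```

Call:
move_arm --linear '[[0, -0.01, 0], [0, -0.02, 0], [0, -0.04, 0], [0, -0.1, 0], [0, -0.2, 0], [0, -0.3, 0], [0, -0.4, 0], [0, -0.5, 0], [0, -0.6, 0], [0, -0.6, 0], [0, -0.6, 0], [0, -0.6, 0]]' --twist '[[0, 0, 0], [0, 0, 0], [0, 0, 0], [0, 0, 0], [0, 0, 0], [0, 0, 0], [0, 0, 0], [0, 0, 0], [0, 0, 0], [0, 0, 0], [0, 0, 0], [0, 0, 0]]' --hand '[-1, -1, -1, -1, -1, -1, -1, -1, -1, -1, -1, -1]'

```text
time: 12.05
tool_pos: [552.1, -323.8, 225.0]
tcp_rot: [-90.3, -0.1, 74.6]
ft_force: [-0.8, -0.2, -0.2]
finger_gap: -0.2
```

```bash
python3 - <<'E'
from h import *
s=r.snapshot('scene');a=cv2.cvtColor(s['frame'],4);cv2.imwrite('pics/s6.png',a)
to()
C=cloud(s);m=np.hypot(C[...,0]-552,C[...,1]+323)<13;m&=C[...,2]<80;print("green z",np.percentile(C[m][:,2],[10,50,90]))
d=cv2.absdiff(a,cv2.imread('pics/scene0.png')).max(2);print("soap region diff",np.percentile(d[195:245,220:305],[50,99,100]))
E
```

```text
t 12.1 [ 551.6 -323.5  223.9] [-90.2  -0.1  74.6] F [-0.6 -0.3  0.5] gap -0.0
green z [43.06607034 49.88782986 51.89010502]
soap region diff [ 1. 21. 22.]
```

View pics/s6.png

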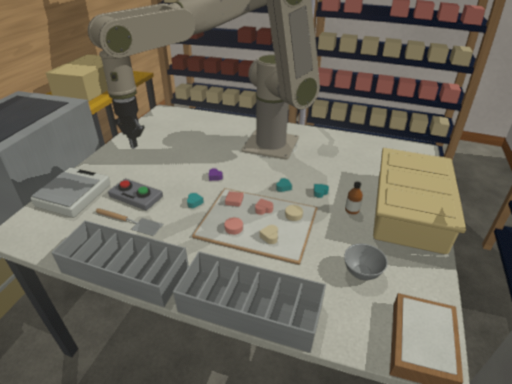

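The arm is clear at z≈224, the green button (144,191) is back up, and the soaps (around 264,207), bowl, bottle and spatula are where they were.

```bash
python3 -c "
from h import *
print(r.hand_in());to()"
```

```text
the job is handed in; nothing more can be done
None
the job is handed in; nothing more can be done
```

The job is done and handed in, at about 12 s on the robot's clock.

- **Pointing:** I held the shut fingertips about 22 mm above the middle of the pink heart for 3 s. There was no contact force.
- **Green button:** I crossed to it at about 250 mm height and pressed it until it stopped hard at z≈46. The push reached about 19 N vertically there, against the 5 N spring. I then lifted straight up to about 224 mm.
- **Last checks:** The measured force was back to about zero and the green button's top was back at about 50 mm, as before. In the last picture the soaps, bowl, bottle, spatula and red button looked unmoved.
- **Disagreement:** The two-view estimate put the green button's top at about 43 mm, but the depth readings said about 50 mm. The hard stop at 46 mm fits a top near 52 mm with 6 mm of travel, so I trusted the depth readings and contact force.

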